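# Take the carburettor's top cap off, thread hand unknown

### The arm

A 6-joint arm with a two-finger parallel gripper is mounted at the origin on the work surface. World frame = base frame: x ahead of the robot, y to its left, z up, the work surface at z = 0. Lengths are in m, angles in rad, forces in N, time in s.
With the tool pointing down it reaches from about 0.3 to 0.775 m from the base axis. Payload 14.6 kg.
Tool frame: the origin (TCP) lies where the fingers leave the gripper's body, on its centre line; the fingertips stand 97 mm ahead of it and the grasp point (between the pads) lies 78 mm ahead of it (ctrl.finger_overhang is the distance from the TCP to the fingertips, in m); z points along the fingers, y is the direction in which the jaws open and shut (so a half turn about z gives the same grasp; the last joint's range is limited). The gripper opens to 94 mm and grips with 3 to 60 N. Pads are 16 mm wide; open, the fingers measure 119 mm over their backs; the gripper's body (75 mm by 177 mm) begins 78 mm behind the grasp point.
Start: joints at [-1.335, 0.3, 1.521, -0, 1.321, -0.067], TCP at [0.164, -0.525, 0.303] pointing down, gripper open.
Joint ranges: [-3.03, 3.03], [-0.79, 2.21], [0.23, 2.52], [-1.04, 4.18], [0, 3.07], [-2.55, 2.55]. Speed limits (rad/s): [2.22, 2.22, 2.57, 3.14, 3.14, 3.14].

### API

Orientations are given as [roll, pitch, yaw] about the fixed x, y, z axes, in that order (R = Rz(yaw) Ry(pitch) Rx(roll)).
In Python, from station import ctrl, imaging, hand_in gives the robot as it stands.
- The arm moves only by the shell command python3 -m pendant 'ROWS' [FORCE]. ROWS is JSON, a list of rows, each a list of 7 numbers: the shift along the tool's x, y, z normalised to -1 to 1, where 1 is 120 mm, then the turn, a rotation vector about the tool's x, y, z normalised to -1 to 1, where 1 is 30 degrees, then the closure, from -1 (fully open) to 1 (shut). A call has 1 to 10 rows; each row shifts and turns the commanded pose from where the row before left it, along the tool's axes as they then stand; what a row does not reach is not made up. A row lasts 1/12 s, in which the tool goes at most 41.7 mm and 7.16 degrees, less where a joint would pass 70% of its speed; a pose out of reach is approached as far as the arm can. A call with a number of a shift or a turn outside -1 to 1 is refused whole. A call with a gripper value outside its range is refused whole. The fingers move at their own pace and stop on an object; FORCE is the grip in N (left out, the last holds). Time passes only in rows, so rows that do not move let the fingers close. It gives the time, the measured TCP pose, the force and the opening at its end, in the units of the state.
- ctrl.get_obs(): the state, without advancing time (a new reading comes with each control period).
- imaging.camera(name): name is "scene" or "top" or "wrist"; returns a dict with "image" (420x560x3 uint8, red, green, blue), "mtx" (3x3 intrinsics, pixels), "rvec" (rotation vector, rad) and "tvec" (3), from world to camera coordinates, as OpenCV has them. Camera axes: x right, y down, z forward; pixel columns grow to the right and rows downward; lengths in m; the calibration is good to about 2 mm. A picture is of the moment at which its call begins. There is no depth.
- hand_in(): hands the job in, once; it reports no verdict.
The state is a dict: "time_s": time; "qpos": joint angles; "joint_vel": joint speeds; "tau": joint torques, N m; "ee_pos": TCP position; "eef_rot": TCP orientation; "force": force on the tool from outside, world axes, zero at the start; "moment": the same for the moment, N m; "grip_width": finger opening in m.
Only numpy, scipy, OpenCV 4.12 (cv2) and the standard library are available. Lean on these libraries where they do the work, as an engineer would, in place of code of your own. Each camera call takes 0.05 s, during which the arm holds its last target.

### The job

Lift the loose lid off the cleaning basin by its knob and set it down, knob up, in the middle of the rubber mat. The round cap on top of the carburettor in the basin may have a right-hand or a left-hand thread and nothing marks which: feel which way it gives, trying the other way if it stops short, then unscrew it and lift it off. Finish while still holding the cap in the gripper, steady and well clear above the basin (at least 6 cm above where it sat); leave the other things on the bench where they are.

Things in the scene. Friction and masses are not known exactly. Their poses are not given: they have to be found in the camera images.
- basin: Black round cleaning basin, 156 mm across at the rim, 60 mm high, fixed, an aluminium carburettor clamped upright in its middle. Origin: centre of the underside; z up is the axis of the chamber and cap. Under the cap is a 41 mm barrel, free all round from 48 to 64 mm above the bench; below that a throat 32 mm thick, 92 mm long lies along the basin's x.
- cap: Round knurled aluminium cap, 50 mm in diameter, 26 mm high, about 70 g. On its top a dark spigot, 10 mm thick and high, 12 mm off the axis towards the cap's x. Origin: centre of its lower edge, z up. Seated, its lower edge is 66 mm and its top 92 mm (spigot 102 mm) above the bench, above the basin's rim. It has a coarse two-lug thread, see neck.
- neck (a point): Where the seated cap's lower edge centre lies, on the fixed carburettor. The cap turns easily, with 1 to 2 mm play. The wrong way it meets a hard stop within 5 to 25 degrees; the loosening way it turns 60 to 80 degrees to a hard stop and there lifts straight off the 18 mm neck. It does not rise while turning and cannot be pulled off before. Which way loosens varies between starts and cannot be seen.
- cap_grip (a point): Point on the cap's axis, 14 mm above its lower edge (80 mm above the bench when seated): the height at which to grip it across its diameter, in any direction.
- lid: Loose domed steel lid, about 250 g, black knob on top. Flange 168 mm across; a skirt 136 mm across reaches 6 mm below it into the basin. Origin: centre of the skirt's lower edge; z up. Dome top 60 mm, knob top 92 mm above the origin. On the basin the origin is 54 mm above the bench, on the mat 4 mm. The cap stands inside the dome: lift the lid 60 mm before moving sideways.
- lid_knob (a point): Centre of the lid's knob, 82 mm above the lid's origin; the knob is 26 mm in diameter, 20 mm high, on a 12 mm stem.
- mat: Square black rubber mat, 220 x 220 mm, 4 mm thick, fixed flat on the bench on the other side from the basin. Origin: centre of its underside; its yaw varies a little.
- can: Bystander: upright white can, 58 mm in diameter, 170 mm high, loose. Origin: centre of its underside.
- filter: Bystander: dark tapered air filter standing upright, 60 mm in diameter, 74 mm high, loose. Origin: centre of its underside.
- driver: Bystander: screwdriver, 180 mm long, lying on the bench on the robot's left, loose. Its x runs along its length.
- wrench: Bystander: steel wrench, 170 mm long, lying on the bench on the robot's right, loose. Its x runs along its length.
Things that resemble listed ones, but are neither listed nor needed, are in the scene too. Of the things shaped like the basin, the black one is meant. What is meant by the lid is not turquoise, and is the smaller of those in its own colour.

How it is judged:
On the way, in this order (a step that is already met when the one before it is completed fails the run):
1. the lid stands knob up on the rubber mat, let go (horizontal distance between lid and mat below 0.05 m and height (world z) of lid below 0.009 m and angle between lid's own z axis and vertical below 0.1 rad and linear speed of lid below 0.03 m/s and contact force between the fingers and lid below 0.1 N), for 0.2 s.
2. the cap is off its neck, in the gripper (z of cap in the frame of basin above 0.092 m and contact force between the fingers and cap above 0.5 N), for 0.1 s.
At the end, for the whole second after the job is handed in: The cap is held by the fingers, its lower edge at least 60 mm above where it sat and its axis within 80 mm (sideways) of the basin's centre, steady (under 30 mm/s), touching nothing else; the lid stands released, at rest and knob up (within 0.1 rad) on the mat, within 50 mm of its middle (all of step 1 and z of cap in the frame of basin above 0.126 m and horizontal distance between cap and basin below 0.08 m and contact force between the fingers and cap above 0.5 N and linear speed of cap below 0.03 m/s and contact force between cap and basin below 0.05 N and contact force between cap and lid below 0.05 N and contact force between cap and can below 0.05 N and contact force between cap and filter below 0.05 N); the arm keeps its last pose, push and grip.
It fails at once if a bystander is moved by more than 30 mm (distance of any of can, filter, driver, wrench from where it was at the start of the episode above 0.03 m).
It fails at once if the lid is dropped (falls unheld faster than 0.5 m/s) (linear speed of lid above 0.5 m/s and contact force between the fingers and lid below 0.05 N).
It also fails if it takes over 72 s, if anything falls off the work surface, if the arm or the gripper's body presses on something with over 40 N, if the wrist force passes 120 N, or if a joint passes its speed limit or range.

## Working session

There is one attempt and no reset: what is moved stays moved. The work goes in short steps, Python scripts to look and compute and a shell command to move; the robot and the scene stay as the last step left them, time stands still between calls to the robot, and variables do not carry over. Pictures are saved under pics/ and viewed, and the job is handed in when it is done.

```bash
ls; mkdir -p pics
python3 - <<'E'
from station import ctrl, imaging
import cv2
print(ctrl.get_obs(), ctrl.finger_overhang)
for n in ("scene","top"):
    c=imaging.camera(n); cv2.imwrite(f"pics/{n}0.png",c["image"][...,::-1])
    print(n,c["mtx"].tolist(),c["rvec"],c["tvec"])
E
```

```text
pics
{'time_s': 0.0, 'qpos': array([-1.33458971e+00,  3.00468085e-01,  1.52160497e+00,  3.38065927e-05,
        1.32064957e+00, -6.65835478e-02]), 'joint_vel': array([ 0.00187922,  0.00149724,  0.0011937 ,  0.00094665, -0.00159165,
        0.00063626]), 'tau': array([-5.28860164e-04, -5.31805301e+01, -3.52739847e+01,  7.08260620e-02,
        2.43462611e-02, -1.16759529e-04]), 'ee_pos': array([ 0.16397772, -0.52483025,  0.3020778 ]), 'eef_rot': array([-3.14046737e+00, -1.07853946e-04,  3.02781713e-01]), 'force': array([-0.29060761,  1.13973692, -1.01413973]), 'moment': array([-0.02778147,  0.01855847,  0.02237073]), 'grip_width': 0.09406136882810638} 0.0972
scene [[394.7608867373652, 0.0, 277.9303117818802], [0.0, 394.7608867373652, 213.77104759161364], [0.0, 0.0, 1.0]] [ 2.06394374  1.19158717 -0.5307135 ] [-0.29187682 -0.2331429   1.70173026]
top [[477.77966427668446, 0.0, 276.91461935767467], [0.0, 477.77966427668446, 213.19533936652996], [0.0, 0.0, 1.0]] [ 2.17939431 -2.149408    0.10959637] [-0.00707732  0.59438313  1.50192026]
```

View pics/scene0.png

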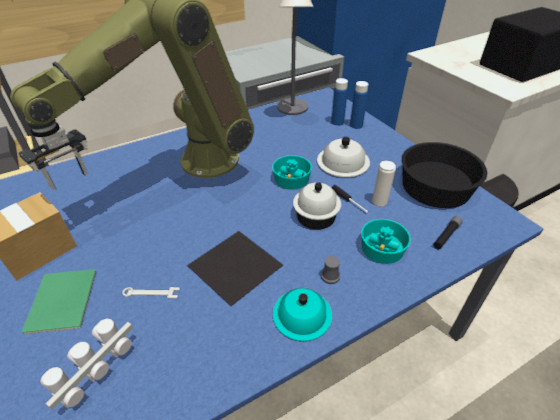

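View pics/top0.png

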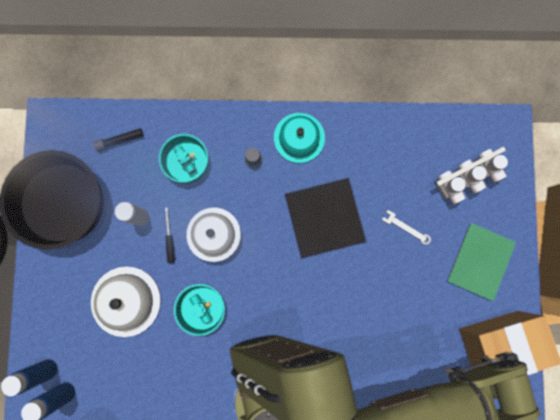

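Candidates for the lid, in top-view pixels:
- Steel lid on the black basin at (213,235), scene (318,200).
- Larger steel lid at (125,300), scene (345,157).
- Turquoise lid at (300,137), scene (303,312).

The basins are the black one under the first lid, turquoise ones at (184,158) and (200,309), and a large black pan at (52,200). I choose the smaller steel lid on the black basin. Next I'll measure it and check a crop.

```bash
cat > h.py <<'E'
import numpy as np, cv2
from station import ctrl, imaging
def ray(c,uv):
    R=cv2.Rodrigues(np.array(c["rvec"]))[0]; t=np.array(c["tvec"]).reshape(3)
    p=cv2.undistortPoints(np.array([[uv]],float),c["mtx"],None)[0,0]
    return -R.T@t, R.T@np.array([p[0],p[1],1])
def onplane(c,uv,z):
    o,d=ray(c,uv); return o+d*(z-o[2])/d[2]
def tri(c1,u1,c2,u2):
    A=[];b=[]
    (o1,d1),(o2,d2)=ray(c1,u1),ray(c2,u2)
    s=np.linalg.lstsq(np.stack([d1,-d2],1),o2-o1,rcond=None)[0]
    a=o1+d1*s[0];b=o2+d2*s[1]; return (a+b)/2,np.linalg.norm(a-b)
def circ(c,cnt,z):
    P=np.array([onplane(c,p,z)[:2] for p in cnt.reshape(-1,2)]); 
    P=cv2.convexHull(P.astype(np.float32)).reshape(-1,2)
    A=np.c_[2*P,np.ones(len(P))]; s=np.linalg.lstsq(A,(P**2).sum(1),rcond=None)[0]
    r=np.sqrt(s[2]+s[0]**2+s[1]**2); return s[:2],r,np.abs(np.hypot(*(P-s[:2]).T)-r).max()
def proj(c,p):
    return cv2.projectPoints(np.array([p],float),np.array(c["rvec"]),np.array(c["tvec"]),c["mtx"],None)[0].ravel()
E
python3 - <<'E'
from h import *
t=imaging.camera("top"); s=imaging.camera("scene")
def blob(img,lo,hi,x0,y0,x1,y1):
    hsv=cv2.cvtColor(img,cv2.COLOR_RGB2HSV); m=cv2.inRange(hsv,lo,hi); k=np.zeros_like(m);k[y0:y1,x0:x1]=m[y0:y1,x0:x1]
    cs=cv2.findContours(k,cv2.RETR_EXTERNAL,cv2.CHAIN_APPROX_NONE)[0]
    return max(cs,key=cv2.contourArea)
st=((0,0,90),(179,70,255))
f=blob(t["image"],*st,180,200,248,268); print("flange",circ(t,f,.060))
f2=blob(t["image"],*st,85,262,165,340); print("other",circ(t,f2,.060))
dk=((0,0,0),(179,255,70))
m=blob(t["image"],*dk,275,170,375,265); 
q=cv2.approxPolyDP(cv2.convexHull(m),6,True).reshape(-1,2); Q=np.array([onplane(t,p,.004)[:2] for p in q])
print("mat",Q, Q.mean(0),[np.linalg.norm(Q[i]-Q[i-1]) for i in range(len(Q))]); r=cv2.minAreaRect(np.array([onplane(t,p,.004)[:2] for p in m.reshape(-1,2)],np.float32));print(r)
k=blob(t["image"],*dk,200,222,226,246); ks=blob(s["image"],*dk,308,178,330,196)
ct=lambda c:np.array(cv2.minEnclosingCircle(c)[0])
print("knob px",ct(k),ct(ks),tri(t,ct(k),s,ct(ks)),onplane(t,ct(k),.146))
for n,p in dict(can=(125,212),drv=(168,210),drv2=(170,258),filt=(253,156),wr=(386,214),wr2=(428,242)).items(): print(n,onplane(t,p,.17 if n=="can" else .01)[:2])
a=cv2.resize(t["image"][180:340,80:260],None,fx=2.2,fy=2.2);b=cv2.resize(s["image"][120:260,260:410],None,fx=2.5,fy=2.5)
h=max(a.shape[0],b.shape[0]);o=np.zeros((h,a.shape[1]+b.shape[1],3),np.uint8);o[:a.shape[0],:a.shape[1]]=a;o[:b.shape[0],a.shape[1]:]=b
cv2.imwrite("pics/crop1.png",o[...,::-1])
E
```

```text
flange (array([0.52217758, 0.19992311]), np.float64(0.08624046352983943), np.float64(0.0011226275164405025))
other (array([0.31138074, 0.46665747]), np.float64(0.10853945158349558), np.float64(0.0014560989677299963))
mat [[ 0.71366135 -0.22770362]
 [ 0.51048458 -0.2825317 ]
 [ 0.45917949 -0.08181556]
 [ 0.65779719 -0.02764194]] [ 0.58528065 -0.1549232 ] [np.float64(0.20771490068636403), np.float64(0.21044458254300336), np.float64(0.20716945089150812), np.float64(0.20587319445482388)]
((0.5856451988220215, -0.15487170219421387), (0.21147745847702026, 0.21174433827400208), 15.054276466369629)Traceback (most recent call last):
  File "<stdin>", line 14, in <module>
  File "<stdin>", line 6, in blob
ValueError: max() iterable argument is empty
```

Run:
```python
from h import *
t=imaging.camera("top"); s=imaging.camera("scene")
def blob(img,hi,x0,y0,x1,y1):
    m=cv2.inRange(img.max(2),0,hi); k=np.zeros_like(m);k[y0:y1,x0:x1]=m[y0:y1,x0:x1]
    cs=cv2.findContours(k,cv2.RETR_EXTERNAL,cv2.CHAIN_APPROX_NONE)[0]
    return max(cs,key=cv2.contourArea)
print(t["image"][228:244:2,204:222:2].max(2))
ct=lambda c:np.array(cv2.minEnclosingCircle(c)[0])
k=blob(t["image"],110,203,224,222,243); ks=blob(s["image"],70,308,178,330,196)
print("knob px",ct(k),ct(ks),tri(t,ct(k),s,ct(ks)),onplane(t,ct(k),.146))
for n,p in dict(can=(125,212),drv=(168,210),drv2=(170,258),filt=(253,156),wr=(386,214),wr2=(428,242)).items(): print(n,onplane(t,p,.17 if n=="can" else .01)[:2])
a=cv2.resize(t["image"][180:340,80:260],None,fx=2.2,fy=2.2);b=cv2.resize(s["image"][120:260,260:410],None,fx=2.5,fy=2.5)
h=max(a.shape[0],b.shape[0]);o=np.zeros((h,a.shape[1]+b.shape[1],3),np.uint8);o[:a.shape[0],:a.shape[1]]=a;o[:b.shape[0],a.shape[1]:]=b
cv2.imwrite("pics/crop1.png",o[...,::-1]); print(ctrl.get_obs()["time_s"])
```

```text
[[233 234 217 203 219 234 233 234 235]
 [233 193 117 105 130 215 236 233 234]
 [230 143 106 115 109 165 232 234 235]
 [234 162 105 111 103 157 232 235 235]
 [234 220 144 111 128 173 227 235 234]
 [235 234 220 182 182 214 235 236 235]
 [233 234 234 231 233 236 234 234 235]
 [235 235 235 236 235 235 235 234 235]]
knob px [209.71052551 232.55262756] [318. 187.] (array([0.52199391, 0.19895981, 0.13253877]), np.float64(0.0032923435258961583)) [0.52194876 0.19844718 0.146     ]
can [0.57713739 0.44442916]
drv [0.60236268 0.35652905]
drv2 [0.44668315 0.3441069 ]
filt [0.78532484 0.0828151 ]
wr [ 0.59892599 -0.35339489]
wr2 [ 0.50981822 -0.4879885 ]
0.3
```

View pics/crop1.png

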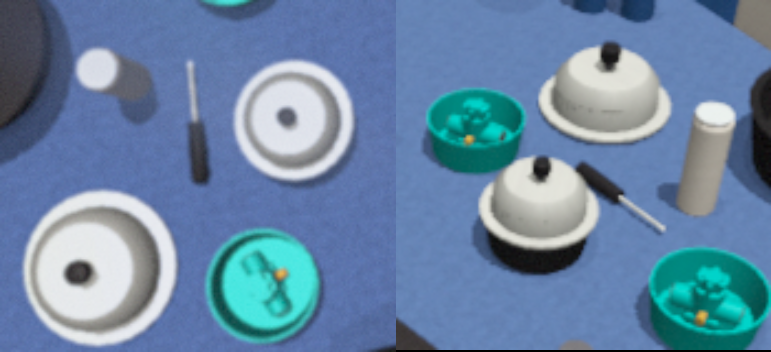

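The crop confirms it: the smaller steel lid sits on the black basin, and the bigger one sits on the bench. The knob is at about (0.522, 0.199), and its two-view height of 0.133 agrees with the expected 0.136. The mat centre is at (0.585, -0.155). I'm moving over the lid now.

```bash
python3 -m pendant '[[0.1,-0.1,0,0,0,0,-1],[0.23,-0.24,0,0,0,0,-1],[0.23,-0.24,0,0,0,0,-1],[0.23,-0.24,0,0,0,0,-1],[0.23,-0.24,0,0,0,0,-1],[0.23,-0.24,0,0,0,0,-1],[0.23,-0.24,0,0,0,0,-1],[0.23,-0.24,0,0,0,0,-1],[0.23,-0.24,0,0,0,0,-1],[0.23,-0.24,0,0,0,0,-1]]' 30
python3 -m pendant '[[0.23,-0.24,0,0,0,0,-1],[0.23,-0.24,0,0,0,0,-1],[0.23,-0.24,0,0,0,0,-1],[0.23,-0.24,0,0,0,0,-1],[0.23,-0.24,0,0,0,0,-1],[0.23,-0.24,0,0,0,0,-1],[0.23,-0.24,0,0,0,0,-1],[0.23,-0.24,0,0,0,0,-1],[0.1,-0.1,0,0,0,0,-1],[0,0,0,0,0,0,-1]]'
cat >> h.py <<'E'
def to(x,y,z):
    "needed shift in tool units"
    from scipy.spatial.transform import Rotation as Ro
    o=ctrl.get_obs(); R=Ro.from_euler("xyz",o["eef_rot"]).as_matrix()
    print("t",round(o["time_s"],2),"pos",o["ee_pos"].round(4),"rot",o["eef_rot"].round(4),"units",(R.T@(np.array([x,y,z])-o["ee_pos"])/.12).round(3),"w",round(o["grip_width"],4),"F",o["force"].round(1),"M",o["moment"].round(2),"q6",o["qpos"][5].round(3))
E
python3 -c "
from h import *
to(.522,.199,.218)
c=imaging.camera('wrist');cv2.imwrite('pics/w1.png',c['image'][...,::-1])"
```

```text
time_s: 1.13
ee_pos: [0.3319, -0.1866, 0.3029]
eef_rot: [3.141, -0.0, 0.302]
force: [0.7, -0.8, -1.1]
grip_width: 0.094
time_s: 1.97
ee_pos: [0.4824, 0.1151, 0.3021]
eef_rot: [-3.141, 0.0, 0.306]
force: [-0.6, -0.6, 0.5]
grip_width: 0.0938
t 1.97 pos [0.4824 0.1151 0.3021] rot [-3.1412e+00  5.0000e-04  3.0610e-01] units [ 0.526 -0.567  0.701] w 0.0938 F [-0.6 -0.6  0.5] M [-0.08  0.04  0.  ] q6 1.425
```

View pics/w1.png

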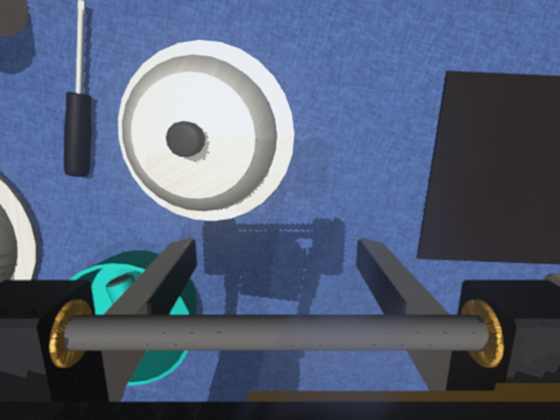

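The wrist view shows the steel lid's knob at about (185,139) and the mat on the right. I'll refine both positions from this view.

```bash
python3 -c "
from h import *
c=imaging.camera('wrist')
m=cv2.inRange(c['image'].max(2),0,90);k=np.zeros_like(m);k[110:170,155:215]=m[110:170,155:215]
ct=max(cv2.findContours(k,0,1)[0],key=cv2.contourArea);p=cv2.minEnclosingCircle(ct);print(p)
print(onplane(c,p[0],.136),onplane(c,p[0],.146))
hsv=cv2.cvtColor(c['image'],cv2.COLOR_RGB2HSV);m=cv2.inRange(hsv,(0,0,110),(179,60,255));m[:,:100]=0;m[230:]=0
ct=max(cv2.findContours(m,0,1)[0],key=cv2.contourArea);print(circ(c,ct,.06),cv2.boundingRect(ct))
"
```

```text
((183.4430389404297, 136.1835479736328), 18.83386993408203)
[0.52119576 0.19746346 0.136     ] [0.52230357 0.19491556 0.146     ]
(array([0.51990439, 0.19785887]), np.float64(0.08514771437655454), np.float64(0.00047896059699134574)) (116, 38, 177, 183)
```

```bash
python3 -m pendant '[[0.17,-0.187,0,0,0,0,-1],[0.172,-0.187,0,0,0,0,-1],[0.173,-0.188,0,0,0,0,-1],[0,0,0,0,0,0,-1],[0,0,0.1,0,0,0,-1],[0,0,0.1,0,0,0,-1],[0,0,0.1,0,0,0,-1],[0,0,0.1,0,0,0,-1],[0,0,0,0,0,0,-1]]'
python3 -c "
from h import *
to(.521,.198,.218)
c=imaging.camera('wrist');cv2.imwrite('pics/w2.png',c['image'][...,::-1])"
```

```text
time_s: 2.82
ee_pos: [0.5197, 0.1935, 0.2528]
eef_rot: [3.141, 0.003, 0.301]
force: [-0.2, -0.4, -0.7]
grip_width: 0.0939
t 2.82 pos [0.5197 0.1935 0.2528] rot [3.1415 0.0033 0.3014] units [ 0.022 -0.033  0.29 ] w 0.0939 F [-0.2 -0.4 -0.7] M [0.05 0.02 0.02] q6 1.56
```

View pics/w2.png

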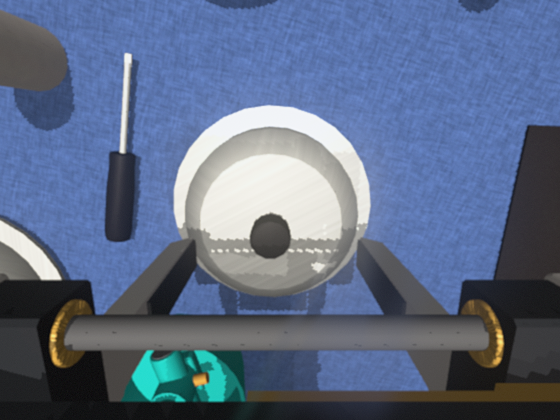

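The knob at (270,236) sits between the fingertips. Next I descend, close and lift slightly.

```bash
python3 -m pendant '[[0.02,-0.03,0.1,0,0,0,-1],[0,0,0.1,0,0,0,-1],[0,0,0.08,0,0,0,-1],[0,0,0,0,0,0,-1],[0,0,0,0,0,0,1],[0,0,0,0,0,0,1],[0,0,0,0,0,0,1],[0,0,0,0,0,0,1],[0,0,0,0,0,0,1],[0,0,0,0,0,0,1]]' 35
python3 -m pendant '[[0,0,0,0,0,0,1],[0,0,0,0,0,0,1],[0,0,-0.05,0,0,0,1],[0,0,-0.1,0,0,0,1],[0,0,-0.1,0,0,0,1],[0,0,-0.15,0,0,0,1],[0,0,-0.15,0,0,0,1],[0,0,-0.15,0,0,0,1],[0,0,-0.1,0,0,0,1],[0,0,0,0,0,0,1]]'
python3 -c "
from h import *
to(.585,-.155,.32)
c=imaging.camera('scene');cv2.imwrite('pics/s2.png',c['image'][...,::-1])"
```

```text
time_s: 3.7
ee_pos: [0.5217, 0.1993, 0.2213]
eef_rot: [-3.142, -0.0, 0.303]
force: [0.1, -0.6, -0.7]
grip_width: 0.0575
time_s: 4.53
ee_pos: [0.5222, 0.1994, 0.3211]
eef_rot: [-3.142, -0.006, 0.303]
force: [-0.0, -0.6, -0.2]
grip_width: 0.0005
t 4.53 pos [0.5222 0.1994 0.3211] rot [-3.1416 -0.0057  0.3029] units [-0.381  2.975  0.007] w 0.0005 F [-0.  -0.6 -0.2] M [-0.05  0.02  0.01] q6 1.567
```

View pics/s2.png

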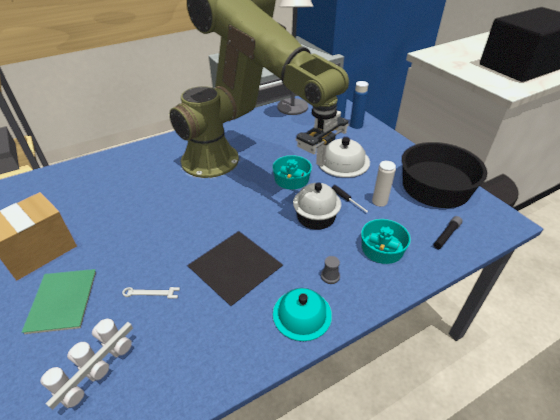

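The fingers were slower than I assumed and I lifted before they had closed on the knob. The scene shows the lid undisturbed at (318,200). I'll reopen, descend and close for longer.

```bash
python3 -m pendant '[[0,0,0,0,0,0,-1],[0,0,0,0,0,0,-1],[0,0,0,0,0,0,-1],[0,0,0,0,0,0,-1],[0,0,0,0,0,0,-1],[0,0,0,0,0,0,-1],[0,0,0,0,0,0,-1],[0,0,0,0,0,0,-1],[0,0,0,0,0,0,-1],[0,0,0,0,0,0,-1]]' 35
python3 -m pendant '[[0,0,0.16,0,0,0,-1],[0,0,0.2,0,0,0,-1],[0,0,0.2,0,0,0,-1],[0,0,0.2,0,0,0,-1],[0,0,0.1,0,0,0,-1],[0,0,0,0,0,0,-1],[0,0,0,0,0,0,-1],[0,0,0,0,0,0,1],[0,0,0,0,0,0,1],[0,0,0,0,0,0,1]]'
python3 -m pendant '[[0,0,0,0,0,0,1],[0,0,0,0,0,0,1],[0,0,0,0,0,0,1],[0,0,0,0,0,0,1],[0,0,0,0,0,0,1],[0,0,0,0,0,0,1],[0,0,0,0,0,0,1],[0,0,0,0,0,0,1],[0,0,0,0,0,0,1],[0,0,0,0,0,0,1]]'
```

```text
time_s: 5.42
ee_pos: [0.5217, 0.1993, 0.317]
eef_rot: [-3.142, -0.0, 0.303]
force: [-0.5, -0.1, -0.5]
grip_width: 0.0633
time_s: 6.25
ee_pos: [0.5218, 0.1993, 0.2142]
eef_rot: [-3.142, -0.001, 0.303]
force: [0.5, -0.8, 0.5]
grip_width: 0.0776
time_s: 7.08
ee_pos: [0.522, 0.199, 0.214]
eef_rot: [3.141, -0.001, 0.303]
force: [3.6, -4.5, 1.3]
grip_width: 0.0256
```

Gripped: the opening is 25.6 mm against a 26 mm knob. I lift it straight up by about 105 mm.

```bash
python3 -m pendant '[[0,0,0,0,0,0,1],[0,0,-0.05,0,0,0,1],[0,0,-0.1,0,0,0,1],[0,0,-0.1,0,0,0,1],[0,0,-0.12,0,0,0,1],[0,0,-0.15,0,0,0,1],[0,0,-0.15,0,0,0,1],[0,0,-0.15,0,0,0,1],[0,0,-0.08,0,0,0,1],[0,0,0,0,0,0,1]]'
python3 -c "
from h import *
to(.585,-.155,.318)
c=imaging.camera('scene');cv2.imwrite('pics/s3.png',c['image'][...,::-1])
c=imaging.camera('wrist');cv2.imwrite('pics/w3.png',c['image'][...,::-1])"
```

```text
time_s: 7.92
ee_pos: [0.5219, 0.1996, 0.3248]
eef_rot: [-3.141, -0.004, 0.303]
force: [0.2, -0.9, -2.3]
grip_width: 0.0253
t 7.92 pos [0.5219 0.1996 0.3248] rot [-3.1413 -0.0041  0.303 ] units [-0.38   2.977  0.054] w 0.0253 F [ 0.2 -0.9 -2.3] M [ 0.03 -0.01  0.01] q6 1.567
```

View pics/s3.png

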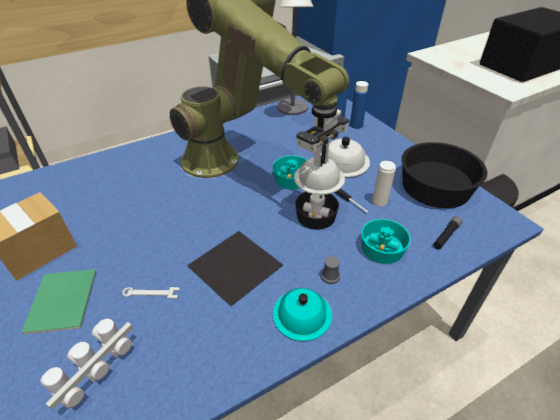

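View pics/w3.png

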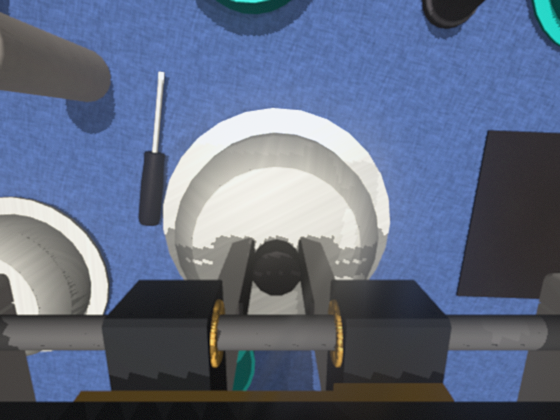

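The lid hangs level from the knob, with the carburettor exposed at scene (318,205). I carry it to the mat.

```bash
python3 -m pendant '[[-0.01,0.1,0,0,0,0,1],[-0.03,0.2,0,0,0,0,1],[-0.03,0.24,0,0,0,0,1],[-0.03,0.24,0,0,0,0,1],[-0.03,0.24,0,0,0,0,1],[-0.03,0.24,0,0,0,0,1],[-0.03,0.24,0,0,0,0,1],[-0.03,0.24,0,0,0,0,1],[-0.03,0.24,0,0,0,0,1],[-0.03,0.24,0,0,0,0,1]]'
python3 -m pendant '[[-0.03,0.24,0,0,0,0,1],[-0.03,0.24,0,0,0,0,1],[-0.03,0.2,0,0,0,0,1],[-0.01,0.1,0,0,0,0,1],[0,0,0,0,0,0,1],[0,0,0,0,0,0,1],[0,0,0,0,0,0,1]]'
python3 -c "
from h import *
to(.585,-.155,.165)
c=imaging.camera('top');cv2.imwrite('pics/t4.png',c['image'][...,::-1])
c=imaging.camera('wrist');cv2.imwrite('pics/w4.png',c['image'][...,::-1])"
```

```text
time_s: 8.85
ee_pos: [0.5688, -0.0672, 0.3207]
eef_rot: [-3.141, 0.002, 0.303]
force: [0.7, 1.0, -2.3]
grip_width: 0.0254
time_s: 9.43
ee_pos: [0.5854, -0.1571, 0.3215]
eef_rot: [-3.141, 0.001, 0.303]
force: [0.4, 0.1, -2.1]
grip_width: 0.0252
t 9.43 pos [ 0.5854 -0.1571  0.3215] rot [-3.1409e+00  5.0000e-04  3.0340e-01] units [ 0.003 -0.017  1.304] w 0.0252 F [ 0.4  0.1 -2.1] M [-0.01 -0.01 -0.04] q6 0.945
```

View pics/w4.png

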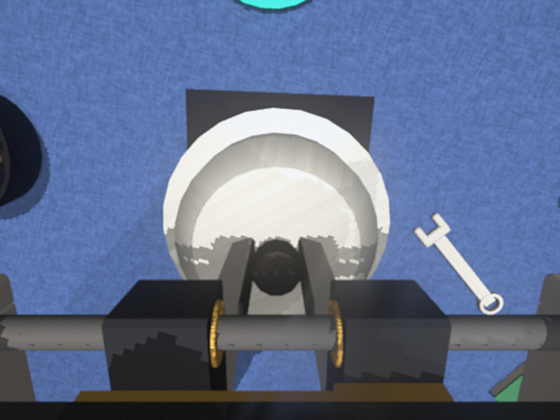

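View pics/t4.png

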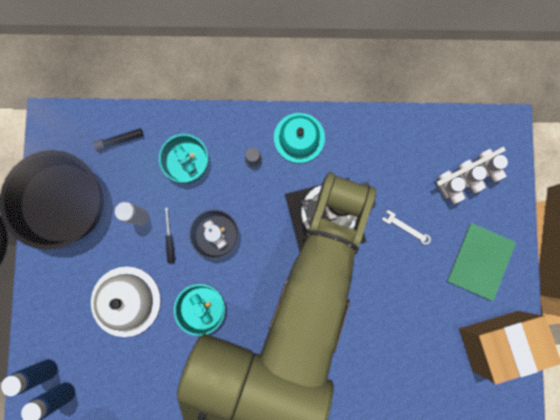

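The lid is over the mat. In the wrist view it covers the middle of the mat, and in the top view the cap is exposed at (213,234). I lower it.

```bash
python3 -m pendant '[[0,0,0.1,0,0,0,1],[0,0,0.2,0,0,0,1],[0,0,0.2,0,0,0,1],[0,0,0.2,0,0,0,1],[0,0,0.2,0,0,0,1],[0,0,0.15,0,0,0,1],[0,0,0.1,0,0,0,1],[0,0,0.05,0,0,0,1],[0,0,0,0,0,0,1],[0,0,0,0,0,0,1]]'
python3 -c "
from h import *
to(.585,-.155,.164)"
```

```text
time_s: 10.37
ee_pos: [0.5858, -0.1579, 0.1785]
eef_rot: [3.141, -0.001, 0.303]
force: [0.6, -0.7, -2.6]
grip_width: 0.0254
t 10.37 pos [ 0.5858 -0.1579  0.1785] rot [ 3.141e+00 -7.000e-04  3.030e-01] units [ 0.001 -0.025  0.121] w 0.0254 F [ 0.6 -0.7 -2.6] M [-0.04  0.01 -0.03] q6 0.944
```

```bash
python3 -m pendant '[[0,-0.02,0.04,0,0,0,1],[0,0,0.03,0,0,0,1],[0,0,0.02,0,0,0,1],[0,0,0.015,0,0,0,1],[0,0,0,0,0,0,1],[0,0,0,0,0,0,1]]'
python3 -c "
from h import *
to(.585,-.155,.164)"
```

```text
time_s: 10.87
ee_pos: [0.5848, -0.1557, 0.1653]
eef_rot: [-3.142, 0.0, 0.303]
force: [0.5, -0.2, -2.2]
grip_width: 0.0255
t 10.87 pos [ 0.5848 -0.1557  0.1653] rot [-3.1416  0.      0.3027] units [ 0.003 -0.005  0.011] w 0.0255 F [ 0.5 -0.2 -2.2] M [-0.03 -0.   -0.02] q6 0.947
```

```bash
python3 -m pendant '[[0,0,0.01,0,0,0,1],[0,0,0.01,0,0,0,1],[0,0,0,0,0,0,1]]'
```

```text
time_s: 11.12
ee_pos: [0.585, -0.1557, 0.1638]
eef_rot: [3.141, -0.001, 0.303]
force: [-3.5, 1.9, 7.1]
grip_width: 0.0252
```

The lid has touched down (+7 N). I open the gripper and then back off.

```bash
python3 -m pendant '[[0,0,0,0,0,0,-1],[0,0,0,0,0,0,-1],[0,0,0,0,0,0,-1],[0,0,0,0,0,0,-1],[0,0,0,0,0,0,-1],[0,0,0,0,0,0,-1],[0,0,-0.1,0,0,0,-1],[0,0,-0.2,0,0,0,-1],[0,0,-0.25,0,0,0,-1],[0,0,-0.25,0,0,0,-1]]'
python3 -m pendant '[[0,0,-0.25,0,0,0,-1],[0,0,-0.1,0,0,0,-1],[0,0,0,0,0,0,-1]]'
python3 -c "
from h import *
to(.521,.198,.31)
for n in ('wrist','top'):
  c=imaging.camera(n);cv2.imwrite('pics/%s5.png'%n,c['image'][...,::-1])
im=c['image'][190:290,160:270];cv2.imwrite('pics/t5c.png',cv2.resize(im,None,fx=5,fy=5,interpolation=2)[...,::-1])"
```

```text
time_s: 11.95
ee_pos: [0.5846, -0.1556, 0.2607]
eef_rot: [-3.141, 0.0, 0.303]
force: [0.7, 0.2, 0.5]
grip_width: 0.0883
time_s: 12.2
ee_pos: [0.5853, -0.1558, 0.3046]
eef_rot: [3.138, -0.005, 0.303]
force: [-0.3, 1.2, -0.8]
grip_width: 0.0943
t 12.2 pos [ 0.5853 -0.1558  0.3046] rot [ 3.1383 -0.0046  0.3028] units [ 0.368 -2.974 -0.054] w 0.0943 F [-0.3  1.2 -0.8] M [ 0.05  0.02 -0.05] q6 0.947
```

View pics/wrist5.png

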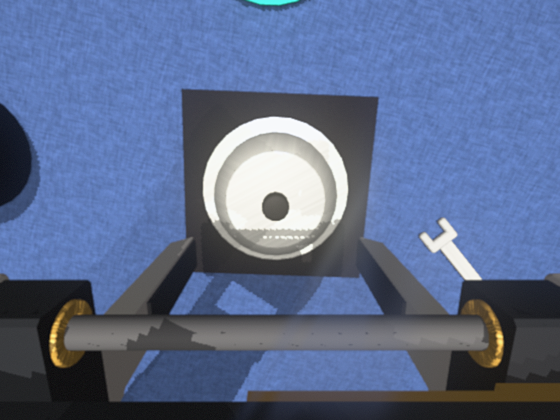

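View pics/t5c.png

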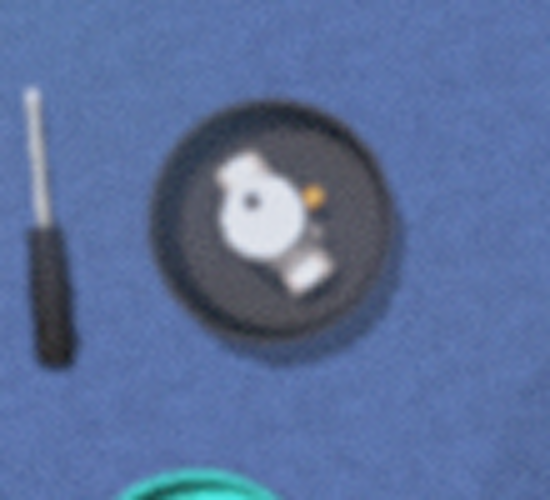

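The lid sits released, centred on the mat, knob up at wrist (275,206). In the top crop, the cap's disc has its spigot at about (250,200). I go back over the basin and turn the wrist towards mid-range.

```bash
python3 -m pendant '[[0.01,-0.1,0,0,0,0,-1],[0.03,-0.24,0,0,0,0,-1],[0.03,-0.25,0,0,0,0,-1],[0.03,-0.25,0,0,0,0,-1],[0.03,-0.25,0,0,0,0,-1],[0.03,-0.25,0,0,0,0,-1],[0.03,-0.25,0,0,0,0,-1],[0.03,-0.25,0,0,0,0,-1],[0.03,-0.25,0,0,0,0,-1],[0.03,-0.25,0,0,0,0,-1]]'
python3 -m pendant '[[0.03,-0.25,0,0,0,0,-1],[0.03,-0.24,0,0,0,0,-1],[0.02,-0.1,0,0,0,0,-1],[0,0,0,0,0,-0.2,-1],[0,0,0,0,0,-0.23,-1],[0,0,0,0,0,-0.23,-1],[0,0,0,0,0,-0.23,-1],[0,0,0,0,0,-0.23,-1],[0,0,0,0,0,-0.23,-1],[0,0,0,0,0,-0.23,-1]]'
python3 -m pendant '[[0,0,0,0,0,-0.23,-1],[0,0,0,0,0,-0.23,-1],[0,0,0,0,0,-0.2,-1],[0,0,0,0,0,0,-1],[0,0,0,0,0,0,-1]]'
python3 -c "
from h import *
to(.521,.198,.158)
c=imaging.camera('wrist');cv2.imwrite('pics/w6.png',c['image'][...,::-1])
print(proj(c,(.521,.198,.092)))"
```

```text
time_s: 13.13
ee_pos: [0.5318, 0.1244, 0.2991]
eef_rot: [-3.141, 0.003, 0.303]
force: [-0.1, -0.4, -0.3]
grip_width: 0.0942
time_s: 13.97
ee_pos: [0.5208, 0.1927, 0.2995]
eef_rot: [-3.14, 0.002, 1.136]
force: [-0.3, -0.1, 0.6]
grip_width: 0.0938
time_s: 14.38
ee_pos: [0.5209, 0.1927, 0.2999]
eef_rot: [-3.14, 0.001, 1.472]
force: [0.0, 0.1, 0.7]
grip_width: 0.0942
t 14.38 pos [0.5209 0.1927 0.2999] rot [-3.1402e+00  6.0000e-04  1.4722e+00] units [ 0.044 -0.002  1.183] w 0.0942 F [0.  0.1 0.7] M [ 0.04 -0.09  0.03] q6 0.387
[277.3540976  200.41270174]
```

View pics/w6.png

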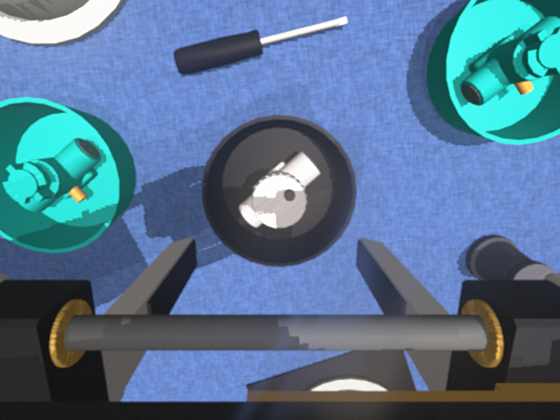

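The basin, cap at about (280,201) and spigot at (289,195) are clear of obstructions. I'll fit the cap's top disc and the basin rim.

```bash
python3 -c "
from h import *
c=imaging.camera('wrist');im=c['image']
print(im[201,245:320:3].max(1),im[165:240:4,280].max(1))
m=cv2.inRange(im.max(2),0,95);k=np.zeros_like(m);k[112:268,200:358]=m[112:268,200:358]
ct=max(cv2.findContours(k,0,1)[0],key=cv2.contourArea);print('rim',circ(c,ct,.06),cv2.boundingRect(ct))
cr=cv2.resize(im[110:280,190:370],None,fx=4,fy=4,interpolation=2)[:600];cv2.imwrite('pics/w6c.png',cr[...,::-1])
for p in [(280,201)]: print(onplane(c,p,.092))
"
```

```text
[144 178 180 201 203 201 197 199 202 199 199 196 203 203 184 172 199 198
 196 197 182  92  90  89  90] [255 169 198 255 254 254 255 200 199 202 202 199 200 194 196 197  69  69
  70]
rim (array([0.52121347, 0.19637856]), np.float64(0.07629754121984031), np.float64(0.0019235000392101576)) (202, 116, 153, 150)
[0.52347607 0.19721633 0.092     ]
```

View pics/w6c.png

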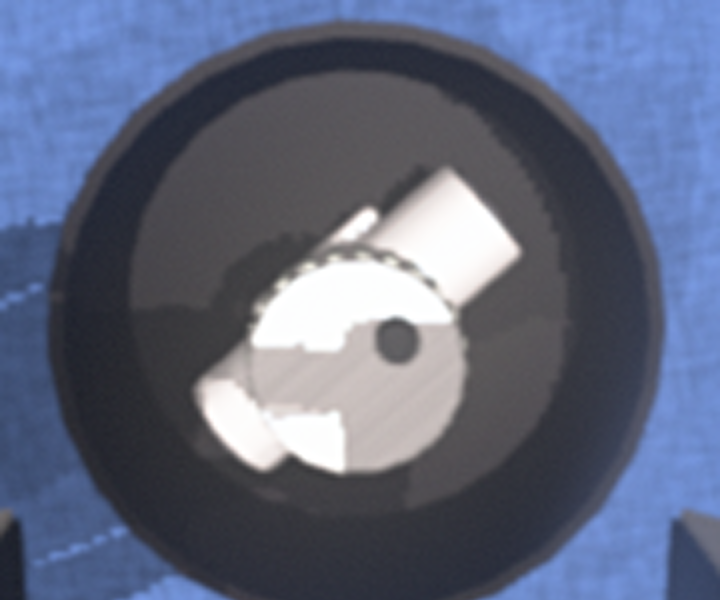

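The cap axis is at about (0.522, 0.197) from both cap disc and rim, agreeing within 2 mm. I descend to grip height.

```bash
python3 -m pendant '[[0.037,0.006,0.1,0,0,0,-1],[0,0,0.2,0,0,0,-1],[0,0,0.2,0,0,0,-1],[0,0,0.2,0,0,0,-1],[0,0,0.15,0,0,0,-1],[0,0,0.1,0,0,0,-1],[0,0,0,0,0,0,-1]]'
python3 -c "
from h import *
to(.522,.197,.158)
c=imaging.camera('wrist');cv2.imwrite('pics/w7.png',c['image'][...,::-1])"
```

```text
time_s: 15.07
ee_pos: [0.5215, 0.1971, 0.1839]
eef_rot: [-3.138, 0.002, 1.475]
force: [-0.2, 0.5, 0.0]
grip_width: 0.0938
t 15.07 pos [0.5215 0.1971 0.1839] rot [-3.1376e+00  1.6000e-03  1.4747e+00] units [0.    0.005 0.215] w 0.0938 F [-0.2  0.5  0. ] M [-0.01 -0.1   0.03] q6 0.392
```

View pics/w7.png

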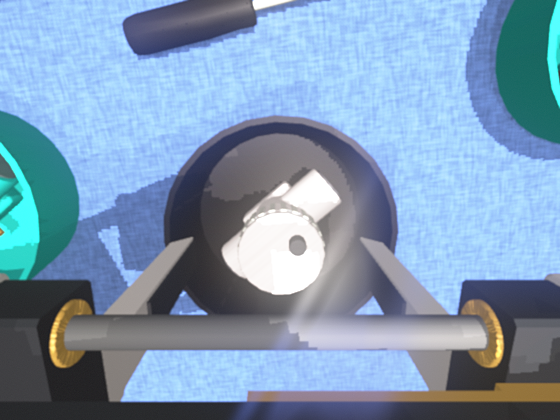

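The cap at (281,253) is centred between the fingers, midpoint about 277. I finish the descent and close.

```bash
python3 -m pendant '[[0,0.005,0.1,0,0,0,-1],[0,0,0.1,0,0,0,-1],[0,0,0,0,0,0,-1],[0,0,0,0,0,0,1],[0,0,0,0,0,0,1],[0,0,0,0,0,0,1],[0,0,0,0,0,0,1],[0,0,0,0,0,0,1],[0,0,0,0,0,0,1],[0,0,0,0,0,0,1]]' 25
python3 -m pendant '[[0,0,0,0,0,0,1],[0,0,0,0,0,0,1],[0,0,0,0,0,0,1],[0,0,0,0,0,0,1]]'
python3 -c "
from h import *
to(.522,.197,.158)"
```

```text
time_s: 15.95
ee_pos: [0.523, 0.1972, 0.163]
eef_rot: [3.141, -0.0, 1.476]
force: [0.0, 0.3, 0.9]
grip_width: 0.051
time_s: 16.28
ee_pos: [0.523, 0.1972, 0.163]
eef_rot: [3.141, -0.0, 1.476]
force: [-0.2, -0.4, 2.1]
grip_width: 0.0501
t 16.28 pos [0.523  0.1972 0.163 ] rot [ 3.1414e+00 -1.0000e-04  1.4757e+00] units [-0.002 -0.008  0.041] w 0.0501 F [-0.2 -0.4  2.1] M [-0.14 -0.1   0.01] q6 0.39
```

The grip is on the cap at 50.1 mm. I try counter-clockwise seen from above (tool -z) in small steps and watch the moment.

```bash
for i in 1; do python3 -m pendant '[[0,0,0,0,0,-0.06,1],[0,0,0,0,0,-0.06,1],[0,0,0,0,0,0,1]]' 
python3 -c "
from h import *
to(.523,.1972,.163)"; python3 -m pendant '[[0,0,0,0,0,-0.06,1],[0,0,0,0,0,-0.06,1],[0,0,0,0,0,0,1]]' 
python3 -c "
from h import *
to(.523,.1972,.163)";  python3 -m pendant '[[0,0,0,0,0,-0.06,1],[0,0,0,0,0,-0.06,1],[0,0,0,0,0,0,1]]' 
python3 -c "
from h import *
to(.523,.1972,.163)"; done
```

```text
time_s: 16.53
ee_pos: [0.523, 0.1972, 0.163]
eef_rot: [3.141, -0.0, 1.54]
force: [-0.8, -0.7, 2.3]
grip_width: 0.0497
t 16.53 pos [0.523  0.1972 0.163 ] rot [ 3.1412e+00 -1.0000e-04  1.5400e+00] units [ 0. -0. -0.] w 0.0497 F [-0.8 -0.7  2.3] M [-0.03 -0.12  0.02] q6 0.326
time_s: 16.78
ee_pos: [0.523, 0.1971, 0.163]
eef_rot: [3.141, -0.0, 1.602]
force: [-0.1, -0.3, 3.3]
grip_width: 0.0501
t 16.78 pos [0.523  0.1971 0.163 ] rot [ 3.1413e+00 -1.0000e-04  1.6017e+00] units [ 0.001 -0.    -0.   ] w 0.0501 F [-0.1 -0.3  3.3] M [-0.04 -0.15  0.07] q6 0.264
time_s: 17.03
ee_pos: [0.523, 0.1971, 0.163]
eef_rot: [3.141, -0.0, 1.664]
force: [1.0, 0.2, 1.8]
grip_width: 0.0501
t 17.03 pos [0.523  0.1971 0.163 ] rot [ 3.1413 -0.      1.6639] units [ 0. -0. -0.] w 0.0501 F [1.  0.2 1.8] M [-0.09 -0.14  0.02] q6 0.202
```

No resistance after 10.8°, so I continue.

```bash
python3 -m pendant '[[0,0,0,0,0,-0.06,1],[0,0,0,0,0,-0.06,1],[0,0,0,0,0,0,1]]' 
python3 -c "
from h import *
to(.523,.1972,.163)"; python3 -m pendant '[[0,0,0,0,0,-0.06,1],[0,0,0,0,0,-0.06,1],[0,0,0,0,0,0,1]]' 
python3 -c "
from h import *
to(.523,.1972,.163)";  python3 -m pendant '[[0,0,0,0,0,-0.06,1],[0,0,0,0,0,-0.06,1],[0,0,0,0,0,-0.06,1],[0,0,0,0,0,0,1]]' 
python3 -c "
from h import *
to(.523,.1972,.163)
c=imaging.camera('wrist');cv2.imwrite('pics/w8.png',c['image'][...,::-1])"
```

```text
time_s: 17.28
ee_pos: [0.523, 0.1972, 0.163]
eef_rot: [3.141, -0.0, 1.726]
force: [0.4, 0.5, 2.6]
grip_width: 0.0505
t 17.28 pos [0.523  0.1972 0.163 ] rot [ 3.1413 -0.      1.7263] units [ 0.  0. -0.] w 0.0505 F [0.4 0.5 2.6] M [-0.07 -0.09  0.01] q6 0.139
time_s: 17.53
ee_pos: [0.523, 0.1972, 0.163]
eef_rot: [3.141, -0.0, 1.789]
force: [0.4, 0.4, 3.5]
grip_width: 0.0502
t 17.53 pos [0.523  0.1972 0.163 ] rot [ 3.1413 -0.      1.7888] units [ 0. -0. -0.] w 0.0502 F [0.4 0.4 3.5] M [-0.02 -0.09  0.04] q6 0.077
time_s: 17.87
ee_pos: [0.523, 0.1972, 0.163]
eef_rot: [3.141, -0.0, 1.883]
force: [0.7, -0.5, 4.6]
grip_width: 0.0503
t 17.87 pos [0.523  0.1972 0.163 ] rot [ 3.1413 -0.      1.8828] units [ 0.  0. -0.] w 0.0503 F [ 0.7 -0.5  4.6] M [-0.06 -0.09  0.02] q6 -0.017
```

View pics/w8.png

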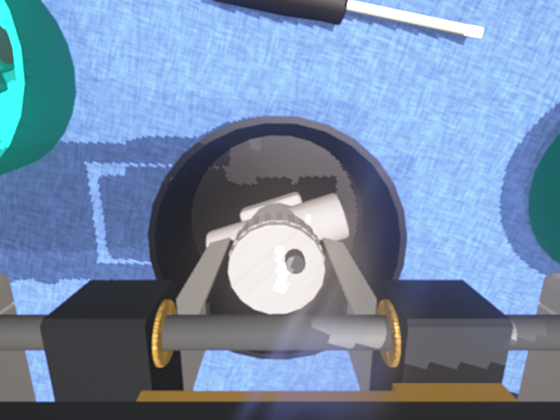

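The cap may be turning with the fingers or slipping in them. I'll compute the spigot's world angle now and at the start. In this picture the cap centre is at (277,266) and the spigot at (295,261).

```bash
cat >> h.py <<'E'
def tf(pos,rot):
    from scipy.spatial.transform import Rotation as Ro
    T=np.eye(4);T[:3,:3]=Ro.from_euler("xyz",rot).as_matrix();T[:3,3]=pos;return T
def atpose(c,pos,rot):
    "wrist camera dict moved to an earlier tool pose"
    o=ctrl.get_obs(); C=np.eye(4);C[:3,:3]=cv2.Rodrigues(np.array(c["rvec"]))[0];C[:3,3]=np.array(c["tvec"]).ravel()
    E=C@tf(o["ee_pos"],o["eef_rot"]); N=E@np.linalg.inv(tf(pos,rot))
    return dict(c,rvec=cv2.Rodrigues(N[:3,:3])[0],tvec=N[:3,3])
def spig(c,capuv,spuv):
    a=onplane(c,capuv,.092)[:2];b=onplane(c,spuv,.102)[:2];d=b-a
    print("cap",a.round(4),"spigot r %.1f mm angle %.1f"%(np.hypot(*d)*1e3,np.degrees(np.arctan2(d[1],d[0]))))
E
python3 -c "
from h import *
c=imaging.camera('wrist'); t=imaging.camera('top')
spig(t,(212.4,233.4),(210,230))
spig(atpose(c,[.5209,.1927,.2999],[-3.1402,.0006,1.4722]),(279.3,201.3),(289.5,195.5))
spig(atpose(c,[.5215,.1971,.1839],[-3.1376,.0016,1.4747]),(281,253),(297,245))
spig(c,(277,266),(295,261))
"
```

```text
cap [0.5229 0.198 ] spigot r 11.5 mm angle 32.8
cap [0.5224 0.1976] spigot r 11.6 mm angle 34.7
cap [0.5225 0.1984] spigot r 12.0 mm angle 40.2
cap [0.5211 0.1996] spigot r 11.0 mm angle 57.6
```

The spigot angle went from 35° to 58°, so the cap followed the 23° turn. I continue.

```bash
python3 -m pendant '[[0,0,0,0,0,-0.06,1],[0,0,0,0,0,-0.06,1],[0,0,0,0,0,-0.06,1],[0,0,0,0,0,0,1]]' 
python3 -c "
from h import *
to(.523,.1972,.163)"; python3 -m pendant '[[0,0,0,0,0,-0.06,1],[0,0,0,0,0,-0.06,1],[0,0,0,0,0,-0.06,1],[0,0,0,0,0,0,1]]' 
python3 -c "
from h import *
to(.523,.1972,.163)";  python3 -m pendant '[[0,0,0,0,0,-0.06,1],[0,0,0,0,0,-0.06,1],[0,0,0,0,0,-0.06,1],[0,0,0,0,0,0,1]]' 
python3 -c "
from h import *
to(.523,.1972,.163)
c=imaging.camera('wrist');cv2.imwrite('pics/w9.png',c['image'][150:350,150:400,::-1].repeat(3,0).repeat(3,1))"
```

```text
time_s: 18.35
ee_pos: [0.523, 0.1972, 0.163]
eef_rot: [3.141, 0.0, 1.978]
force: [0.2, 0.6, 4.2]
grip_width: 0.05
t 18.35 pos [0.523  0.1972 0.163 ] rot [3.1413 0.     1.9782] units [ 0.  0. -0.] w 0.05 F [0.2 0.6 4.2] M [ 0.02 -0.12  0.08] q6 -0.112
time_s: 18.68
ee_pos: [0.523, 0.1971, 0.1629]
eef_rot: [3.141, 0.0, 2.072]
force: [-0.5, -0.2, 5.1]
grip_width: 0.0502
t 18.68 pos [0.523  0.1971 0.1629] rot [3.1414e+00 1.0000e-04 2.0719e+00] units [ 0.  0. -0.] w 0.0502 F [-0.5 -0.2  5.1] M [-0.05 -0.13 -0.01] q6 -0.206
time_s: 19.02
ee_pos: [0.523, 0.1972, 0.163]
eef_rot: [3.141, 0.0, 2.166]
force: [1.5, -0.1, 5.5]
grip_width: 0.0505
t 19.02 pos [0.523  0.1972 0.163 ] rot [3.1413e+00 1.0000e-04 2.1658e+00] units [ 0.  0. -0.] w 0.0505 F [ 1.5 -0.1  5.5] M [-0.05 -0.2   0.03] q6 -0.3
```

View pics/w9.png

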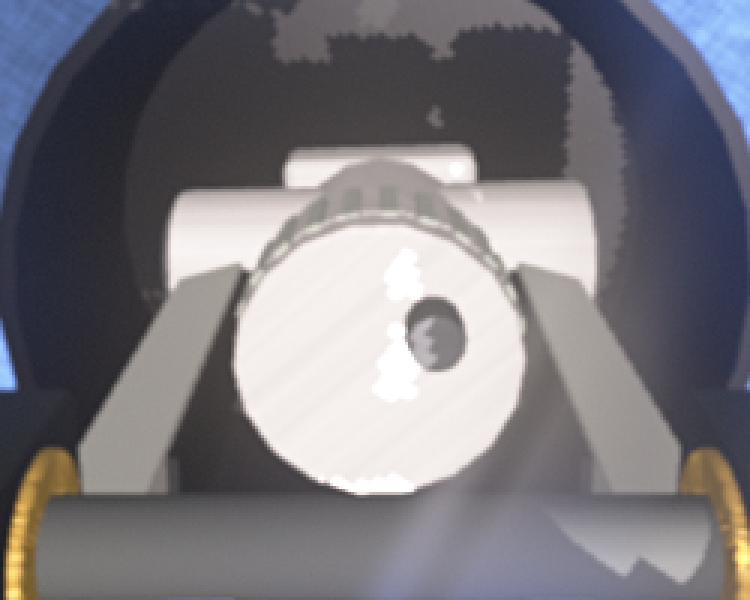

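The spigot stays fixed relative to the fingers after 39.5°, beyond the 25° wrong-way limit, so counter-clockwise loosens. I continue to the stop.

```bash
python3 -m pendant '[[0,0,0,0,0,-0.06,1],[0,0,0,0,0,-0.06,1],[0,0,0,0,0,-0.06,1],[0,0,0,0,0,-0.06,1],[0,0,0,0,0,-0.06,1],[0,0,0,0,0,-0.06,1],[0,0,0,0,0,0,1]]' 
python3 -c "
from h import *
to(.523,.1972,.163)"; for k in 1; do python3 -m pendant '[[0,0,0,0,0,-0.06,1],[0,0,0,0,0,-0.06,1],[0,0,0,0,0,0,1]]' 
python3 -c "
from h import *
to(.523,.1972,.163)";  python3 -m pendant '[[0,0,0,0,0,-0.06,1],[0,0,0,0,0,-0.06,1],[0,0,0,0,0,0,1]]' 
python3 -c "
from h import *
to(.523,.1972,.163)"; python3 -m pendant '[[0,0,0,0,0,-0.06,1],[0,0,0,0,0,-0.06,1],[0,0,0,0,0,0,1]]' 
python3 -c "
from h import *
to(.523,.1972,.163)
c=imaging.camera('wrist');cv2.imwrite('pics/w10.png',c['image'][150:350,150:400,::-1].repeat(3,0).repeat(3,1))"; done
```

```text
time_s: 19.65
ee_pos: [0.523, 0.1971, 0.163]
eef_rot: [3.141, 0.0, 2.354]
force: [-0.2, 0.2, 5.6]
grip_width: 0.0502
t 19.65 pos [0.523  0.1971 0.163 ] rot [3.1414e+00 1.0000e-04 2.3542e+00] units [ 0.  0. -0.] w 0.0502 F [-0.2  0.2  5.6] M [ 0.03 -0.13  0.04] q6 -0.488
time_s: 19.9
ee_pos: [0.523, 0.1972, 0.163]
eef_rot: [3.141, 0.0, 2.417]
force: [-0.0, -0.1, 4.8]
grip_width: 0.0502
t 19.9 pos [0.523  0.1972 0.163 ] rot [3.1414e+00 1.0000e-04 2.4171e+00] units [ 0.  0. -0.] w 0.0502 F [-0.  -0.1  4.8] M [ 0.02 -0.13  0.  ] q6 -0.551
time_s: 20.15
ee_pos: [0.523, 0.1972, 0.163]
eef_rot: [3.141, 0.0, 2.48]
force: [-0.4, -0.0, 4.7]
grip_width: 0.0503
t 20.15 pos [0.523  0.1972 0.163 ] rot [3.1414e+00 1.0000e-04 2.4798e+00] units [ 0.  0. -0.] w 0.0503 F [-0.4 -0.   4.7] M [-0.01 -0.14  0.07] q6 -0.614
time_s: 20.4
ee_pos: [0.523, 0.1971, 0.1629]
eef_rot: [3.141, 0.0, 2.543]
force: [0.3, -0.3, 6.0]
grip_width: 0.0502
t 20.4 pos [0.523  0.1971 0.1629] rot [3.1414e+00 1.0000e-04 2.5426e+00] units [ 0.     0.    -0.001] w 0.0502 F [ 0.3 -0.3  6. ] M [ 0.04 -0.14  0.04] q6 -0.677
```

View pics/w10.png

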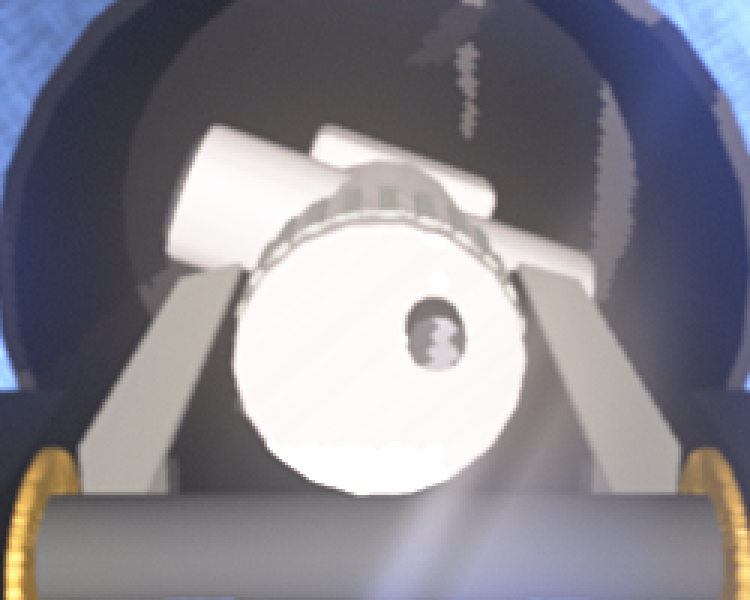

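The spigot is still fixed in the wrist view at (435,334), at 61° total. I continue in small steps towards the hard stop.

```bash
python3 -m pendant '[[0,0,0,0,0,-0.06,1],[0,0,0,0,0,-0.06,1],[0,0,0,0,0,0,1]]' 
python3 -c "
from h import *
to(.523,.1972,.163)";  python3 -m pendant '[[0,0,0,0,0,-0.06,1],[0,0,0,0,0,-0.06,1],[0,0,0,0,0,0,1]]' 
python3 -c "
from h import *
to(.523,.1972,.163)"; python3 -m pendant '[[0,0,0,0,0,-0.06,1],[0,0,0,0,0,-0.06,1],[0,0,0,0,0,0,1]]' 
python3 -c "
from h import *
to(.523,.1972,.163)
c=imaging.camera('wrist');cv2.imwrite('pics/w11.png',c['image'][150:350,150:400,::-1].repeat(3,0).repeat(3,1))"
```

```text
time_s: 20.7
ee_pos: [0.523, 0.1972, 0.163]
eef_rot: [3.141, 0.0, 2.605]
force: [1.2, 0.4, 4.0]
grip_width: 0.0505
t 20.7 pos [0.523  0.1972 0.163 ] rot [3.1413e+00 2.0000e-04 2.6054e+00] units [ 0.  0. -0.] w 0.0505 F [1.2 0.4 4. ] M [ 0.06 -0.25 -0.02] q6 -0.74
time_s: 20.95
ee_pos: [0.5234, 0.1973, 0.163]
eef_rot: [3.14, 0.001, 2.668]
force: [5.7, 2.2, 2.2]
grip_width: 0.0503
t 20.95 pos [0.5234 0.1973 0.163 ] rot [3.1403e+00 1.0000e-03 2.6679e+00] units [ 0.002 -0.002  0.   ] w 0.0503 F [5.7 2.2 2.2] M [ 0.44 -1.13 -0.15] q6 -0.802
time_s: 21.2
ee_pos: [0.5234, 0.1973, 0.1629]
eef_rot: [3.14, 0.001, 2.73]
force: [5.1, 2.5, 2.2]
grip_width: 0.0502
t 21.2 pos [0.5234 0.1973 0.1629] rot [3.1402e+00 1.0000e-03 2.7300e+00] units [ 0.003 -0.002 -0.   ] w 0.0502 F [5.1 2.5 2.2] M [ 0.48 -1.18 -0.54] q6 -0.865
```

View pics/w11.png

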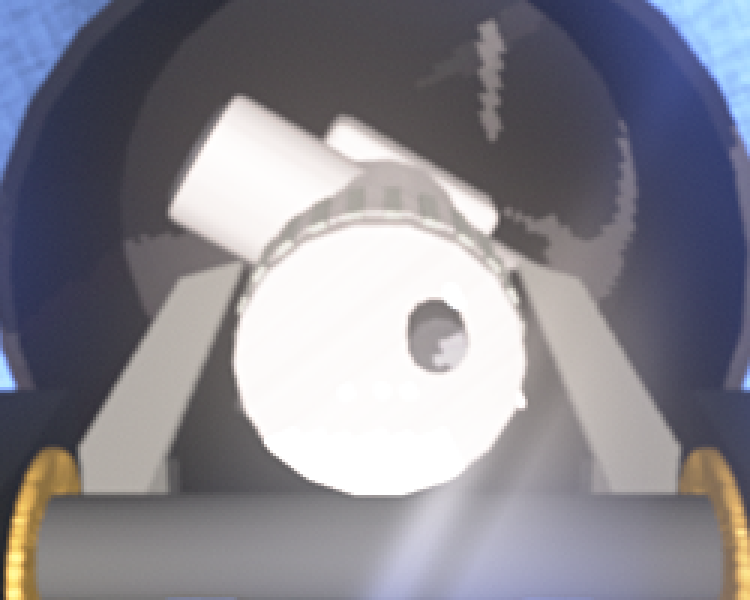

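Mz rises to -0.54 N m, so this is the hard stop at about 70°. I lift gently while watching the vertical force.

```bash
python3 -m pendant '[[0,0,0,0,0,0.03,1],[0,0,-0.02,0,0,0,1],[0,0,-0.02,0,0,0,1],[0,0,0,0,0,0,1]]' 
python3 -c "
from h import *
to(.523,.1972,.163)
c=imaging.camera('wrist');cv2.imwrite('pics/w12.png',c['image'][150:350,150:400,::-1].repeat(3,0).repeat(3,1))"
```

```text
time_s: 21.58
ee_pos: [0.5231, 0.1976, 0.1672]
eef_rot: [3.14, -0.0, 2.713]
force: [4.7, 5.7, -1.4]
grip_width: 0.0501
t 21.58 pos [0.5231 0.1976 0.1672] rot [ 3.1403 -0.      2.7128] units [-0.001 -0.004  0.035] w 0.0501 F [ 4.7  5.7 -1.4] M [ 1.19 -1.01 -0.3 ] q6 -0.847
```

View pics/w12.png

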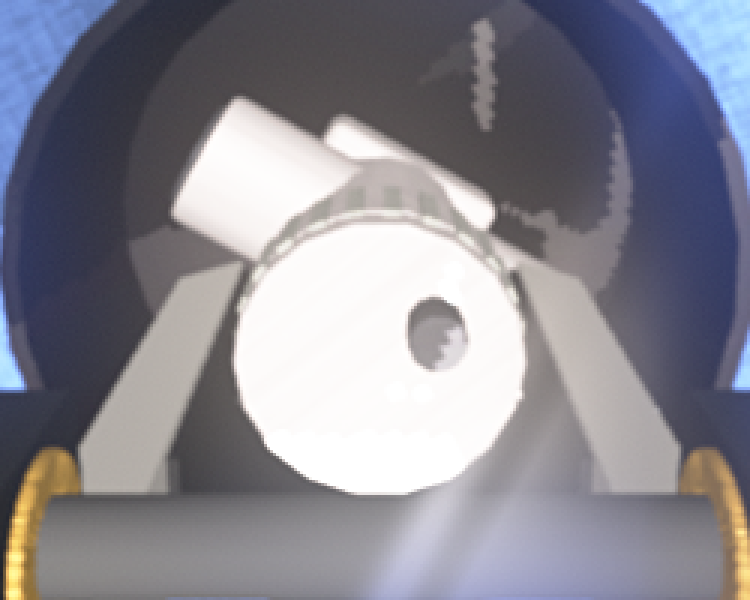

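It rises freely (Fz -1.4 N) and stays put in the gripper. I continue lifting to over 100 mm.

```bash
python3 -m pendant '[[0,0,-0.04,0,0,0,1],[0,0,-0.05,0,0,0,1],[0,0,-0.05,0,0,0,1],[0,0,-0.05,0,0,0,1],[0,0,-0.08,0,0,0,1],[0,0,-0.12,0,0,0,1],[0,0,-0.15,0,0,0,1],[0,0,-0.15,0,0,0,1],[0,0,-0.15,0,0,0,1],[0,0,-0.08,0,0,0,1]]' 
python3 -m pendant '[[0,0,0,0,0,0,1],[0,0,0,0,0,0,1],[0,0,0,0,0,0,1],[0,0,0,0,0,0,1]]'
python3 -c "
from h import *
to(.523,.1972,.163)
for n in ('scene','top','wrist'):
  c=imaging.camera(n);cv2.imwrite('pics/%s13.png'%n,c['image'][...,::-1])"
```

```text
time_s: 22.47
ee_pos: [0.5231, 0.1971, 0.2806]
eef_rot: [3.14, 0.002, 2.716]
force: [0.3, -0.2, -1.3]
grip_width: 0.0502
time_s: 22.8
ee_pos: [0.5227, 0.197, 0.2769]
eef_rot: [-3.14, -0.001, 2.716]
force: [0.3, 0.4, -1.1]
grip_width: 0.0501
t 22.8 pos [0.5227 0.197  0.2769] rot [-3.1403e+00 -1.4000e-03  2.7164e+00] units [-0.003  0.003  0.949] w 0.0501 F [ 0.3  0.4 -1.1] M [ 0.04 -0.17  0.04] q6 -0.851
```

View pics/scene13.png

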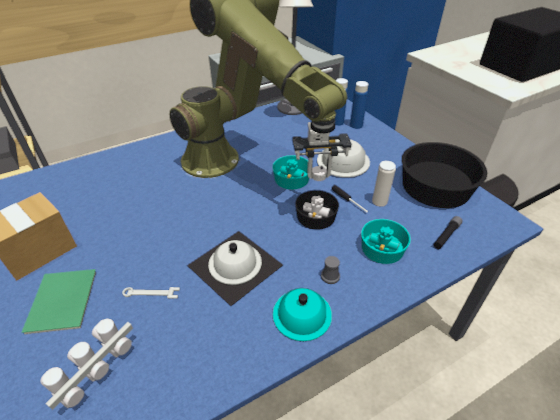

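View pics/wrist13.png

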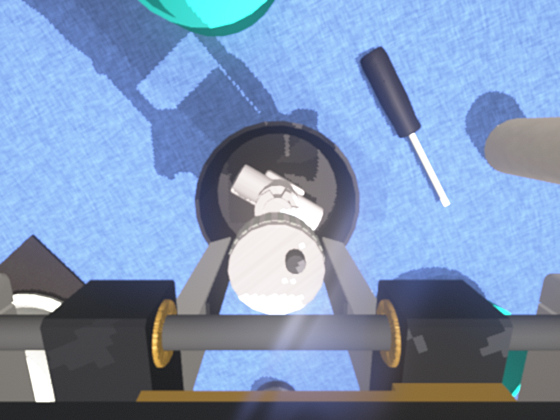

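View pics/top13.png

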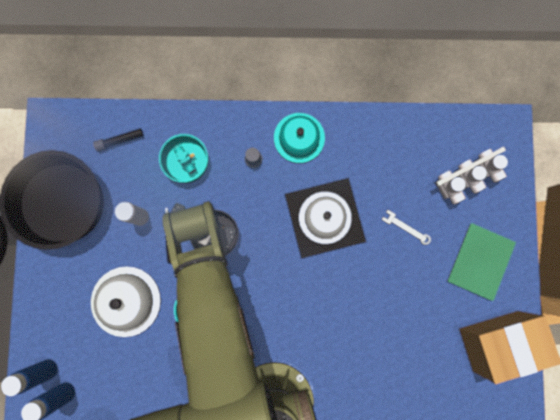

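The cap is held about 114 mm above its seat, over the basin. The neck is bare in the scene view at (318,208), and the lid is on the mat at top (325,216). The bystanders look unmoved. I check the lid offset and then hand in.

```bash
python3 -c "
from h import *
from station import hand_in
t=imaging.camera('top');hsv=cv2.cvtColor(t['image'],cv2.COLOR_RGB2HSV);m=cv2.inRange(hsv,(0,0,90),(179,70,255));k=np.zeros_like(m);k[180:255,290:360]=m[180:255,290:360]
ct=max(cv2.findContours(k,0,1)[0],key=cv2.contourArea);print('lid',circ(t,ct,.010),'vs mat .5855 -.155')
to(.523,.1972,.163);print(np.abs(ctrl.get_obs()['joint_vel']).max())
print(hand_in())
"
```

```text
lid (array([ 0.58591781, -0.15407972]), np.float64(0.08767837999566085), np.float64(0.0016476365811970983)) vs mat .5855 -.155
t 23.0 pos [0.5229 0.1971 0.2775] rot [-3.1411e+00 -6.0000e-04  2.7165e+00] units [-0.001  0.002  0.955] w 0.0502 F [ 0.4  0.1 -0.7] M [ 0.   -0.14 -0.01] q6 -0.851
0.004497518326269585
the job is handed in; nothing more can be done
None
```

The job is handed in at 23.0 s: the lid is on the mat, and the gripper is holding the unscrewed cap above the basin. `hand_in()` reports no verdict, so I only have my own last checks:

- **Lid:** I lifted it off by its knob and released it knob up on the mat. The top camera puts it about 1 mm from the mat's middle.
- **Thread:** the cap loosens counter-clockwise (right-hand thread). It turned freely past the 25° wrong-way limit and met a hard stop at about 70°, with Mz about -0.54 N m. The other direction was not needed.
- **Cap:** it came straight off and is held at 50 mm opening, about 114 mm above where it sat. By the tool pose it is within 2 mm sideways of the basin's measured centre. The arm is at rest.
- **Bystanders:** they look unmoved in the last pictures; I judged this by eye and did not measure their positions again.

**Problems and disagreements:**
- My first try at the knob failed because I lifted before the slow fingers had closed. The lid had not moved, and the second try worked.
- The mat measured about 211 mm across instead of 220.
- The lid's flange measured 170–175 mm instead of 168. I put both size errors down to pixel size at the mask edges.

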